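# Show-check the lever-lid props box

### The job

Before curtain-up, show the overhead camera that both dice are in the pine props box: press the box's brass lever down with the fingertips until the lid stands fully open, and keep it open for two to three seconds. Then let the lever rise slowly under your fingers so that the lid eases down without slamming, until it is fully shut. Work the lid by the lever alone, never touching the lid itself, grip and lift nothing, and leave the stopper, watch and mirror where they lie.

Things in the scene. Friction and masses are not known exactly. Their poses are not given: they have to be found in the camera images.
- box: pine props box on a dark plinth, fixed to the table but at a different place and yaw in each run; 170 mm along its own x, 210 mm along its y, 157 mm high with the lid shut. Origin: centre of its underside on the table; its own -x points towards the lever side, the lid hinge is along the +x top edge. The inside is open at the top once the lid is up, floor 52 mm above the table
- pedal_top (a point): centre of the upper face of the lever's brass pad: 50 mm along the box's x, 60 mm along its y, 8 mm thick, 193 mm from the box origin on its -x side. At rest 63 mm above the table, pad sloping up 0.2 rad away from the box; fully down 22 mm above it, sloping down 0.14 rad (41 mm travel). Press straight down, fingers shut
- lever (a joint): angle of the lever about its pivot, 120 mm behind the pad's centre, level across the box; the pivot is 35 mm above the table. 0 = up at rest (lid shut), 0.34 rad = fully down at its stop (lid fully open). There is no spring: the weight of the lid pushes it back up, needing about 6 to 11 N on the pad at first and 2 to 4 N when fully down
- lid_angle (a joint): angle of the lid, linked to the lever: it turns 3.4 times as far. 0 = shut, about 1.16 rad = fully open. Let go, it falls and slams
- lid: the lid's pine panel with an amber tortoiseshell inlay, 166 x 214 x 10 mm; origin on the hinge line at its +x edge, 147 mm above the table; the panel runs 165 mm to -x from there when shut. It must not be touched by the robot; when open its front edge stands about 0.30 m above the table, leaning over the box
- die_a: ivory-coloured resin die, 20 mm cube, loose on the box floor; origin at the centre of its underside
- die_b: a second die like die_a
- stopper: cut-glass decanter stopper standing on its 50 mm wide head, plug up, 58 mm tall, loose; origin at the centre of its underside
- watch: brass pocket watch lying face up, 50 mm across, 12 mm thick, crown and bow along its own +x to 44 mm from the origin, loose; origin at the centre of its underside
- mirror: tortoiseshell hand mirror lying face up, loose: 12 mm thick, 110 mm disc centred 50 mm along its own +x, 22 mm wide handle to 115 mm along -x; origin on its underside

How it is judged:
By the outcome, as a careful person would: the job done as asked, in the order asked, and still so for the second after the job is handed in, with the robot touching nothing.
It also fails if it takes over 48 s, if anything falls off the work surface, if the arm or the gripper's body presses on something with over 40 N, if the wrist force passes 120 N, or if a joint passes its speed limit or range.

### The arm

A 6-joint arm with a two-finger parallel gripper is mounted at the origin on the work surface. World frame = base frame: x ahead of the robot, y to its left, z up, the work surface at z = 0. Lengths are in m, angles in rad, forces in N, time in s.
With the tool pointing down it reaches from about 0.35 to 0.725 m from the base axis. Payload 4.3 kg.
Tool frame: the origin (TCP) lies at the very end of the fingers, on their centre line; the grasp point (between the pads) lies 19 mm behind it; z points along the fingers, y is the line along which they close (so a half turn about z gives the same grasp; the last joint's range is limited). The gripper opens to 85 mm and grips with 20 to 120 N. Pads are 22 mm wide; open, the fingers measure 114 mm over their backs; the gripper's body (76 mm by 85 mm) begins 54 mm behind the grasp point. The pads swing forward as they close: fully open they stand 13 mm farther back than shut.
Start: joints at [-1.329, 0.377, 0.081, 1.274, 0, 1.46], TCP at [0.198, -0.54, 0.231] pointing down, gripper open.
Joint ranges: [-2.72, 2.72], [-0.84, 1.66], [-1.02, 1.22], [-1.77, 2.12], [-1.37, 1.28], [-3.14, 3.14]. Speed limits (rad/s): [2.57, 2.57, 3.14, 3.14, 3.14, 3.14].

### API

Orientations are given as a rotation vector (axis times angle).
In Python, from rig import telemetry, viewer, workorder gives the robot as it stands. The module is installed in compiled form; this text tells all that it offers.
- The arm moves only by the tool apply_moves, never from a script. Its argument "deltas" is a list of rows, each a list of 6 numbers: the shift along the tool's x, y, z scaled (see below), then the turn, a rotation vector about the tool's x, y, z scaled (see below). In form: [[tx, ty, tz, wx, wy, wz], ...]. A call has exactly 8 rows; each row is the pose to reach, as a shift and turn from the pose commanded when the call began, along the tool's axes at that moment; what a row does not reach only later rows make up. The controller multiplies each number of a shift by 0.3 m and each number of a turn by 30 degrees. A row lasts 1/10 s, in which the tool goes at most 50 mm and 8.59 degrees, less where a joint would pass 70% of its speed; a pose out of reach is approached as far as the arm can. A call with a number of a shift or a turn outside -1 to 1 is refused whole. A call with a gripper value outside its range is refused whole. "grip" is the opening, from 0 (shut) to 1 (fully open), set as the call begins (left out, the last holds). The fingers move at their own pace and stop on an object; the grip force is fixed at half the most. Time passes only in rows, so rows that repeat a pose let the fingers close, or fill a call up. It gives the time, the measured TCP pose, the force, the opening and the grip force at its end, in the units of the state.
- telemetry.state(): the state, without advancing time (a new reading comes with each control period).
- viewer.camera(name): name is "scene" or "top"; returns the picture (384x512x3 uint8, red, green, blue); there is no depth.
- viewer.camera_info(name): a dict with "fovy" (degrees; the focal length in pixels is half the picture's height over the tangent of half this angle, whatever the lens; pixels are square), "cx", "cy" (the principal point, pixels), "D" ([k1, k2, p1, p2, k3] as OpenCV has them; the pictures are not rectified), "extrinsics" (4x4, takes a point from world to camera coordinates). Camera axes: x right, y down, z forward; pixel columns grow to the right and rows downward; lengths in m; the calibration is good to about 2 mm. A picture is of the moment at which its call begins. camera_info takes no time and is no camera call.
- workorder.hand_in(): hands the job in; it is judged then, once.
The state is a dict: "t": time; "joints": joint angles; "joint_velocities": joint speeds; "joint_torque": joint torques, N m; "position": TCP position; "tcp_rot": TCP orientation; "force": force on the tool from outside, world axes, zero at the start; "torque": the same for the moment, N m; "grip_width": finger opening in m; "finger_force": force on a finger pad.
Only numpy, scipy, OpenCV 4.12 (cv2) and the standard library are available. Lean on these libraries where they do the work, as an engineer would, in place of code of your own. Each camera call takes 0.05 s, during which the arm holds its last target. There are 200 camera calls.

## Working session

There is one attempt and no reset: what is moved stays moved. The work goes in short steps, Python scripts to look and compute and a tool call to move; the robot and the scene stay as the last step left them, time stands still between calls to the robot, and variables do not carry over. Pictures are saved under pics/ and viewed, at most 10 in all, crops included, and the job is handed in when it is done.

Besides the shell and the picture viewer there is one more tool, called after ">>>" as name(argument=value, ...) on one line, values as JSON. apply_moves: Moves the arm, as the interface text tells. Its arguments: {"type":"object","properties":{"deltas":{"type":"array"},"grip":{"type":"number"}},"required":["deltas"]}

```bash
mkdir -p pics; python3 - <<'E'
from rig import telemetry, viewer
import cv2,numpy as np
s=telemetry.state(); print({k:np.round(v,3).tolist() for k,v in s.items()})
for n in("top","scene"):
    im=viewer.camera(n); cv2.imwrite(f"pics/{n}0.png",cv2.cvtColor(im,cv2.COLOR_RGB2BGR)); print(n,viewer.camera_info(n))
E
```

```text
{'t': 0.0, 'joints': [-1.329, 0.378, 0.08, 1.274, -0.0, 1.46], 'joint_velocities': [0.0, -0.001, -0.001, -0.001, -0.001, 0.001], 'joint_torque': [-0.002, -46.361, 26.987, 0.021, 0.0, -0.0], 'position': [0.198, -0.539, 0.23], 'tcp_rot': [-3.091, -0.549, 0.0], 'force': [-0.304, 0.918, -0.732], 'torque': [-0.012, 0.031, 0.054], 'finger_force': 0.0, 'grip_width': 0.085}
top {'fovy': 54.45526095058298, 'cx': 255.75891568915534, 'cy': 193.48337997082922, 'D': array([0.00105928, 0.        , 0.        , 0.        , 0.        ]), 'extrinsics': array([[-0.00472061, -0.99994907, -0.00892049, -0.07264824],
       [-0.99845127,  0.00520766, -0.05538909,  0.60094907],
       [ 0.05543272,  0.00864521, -0.998425  ,  0.98339512],
       [ 0.        ,  0.        ,  0.        ,  1.        ]])}
scene {'fovy': 55.60667425491545, 'cx': 260.3930970547029, 'cy': 193.39810453159185, 'D': array([-0.04468621,  0.        ,  0.        ,  0.        ,  0.        ]), 'extrinsics': array([[-0.86641586,  0.49909433,  0.01511314,  0.54475988],
       [ 0.40872305,  0.72626986, -0.55270024, -0.14271709],
       [-0.28682578, -0.47269117, -0.83324308,  1.25106757],
       [ 0.        ,  0.        ,  0.        ,  1.        ]])}
```

View pics/top0.png

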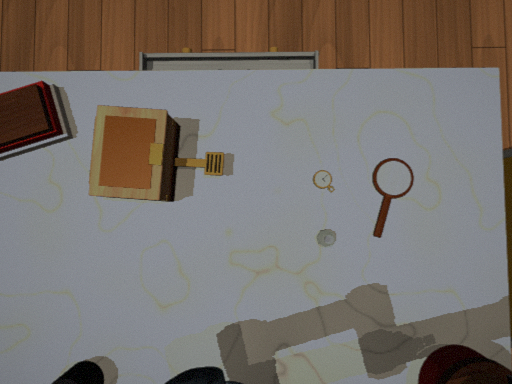

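View pics/scene0.png

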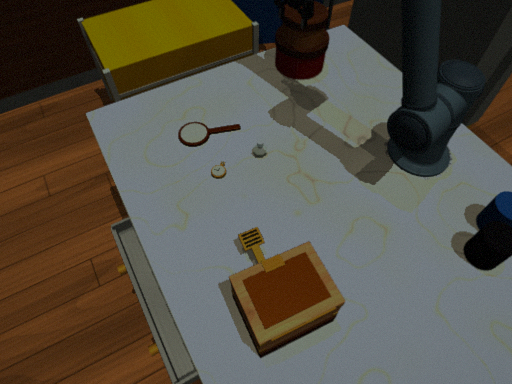

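The top view shows the box lid at about (97,106), (167,109), (161,201), (90,195). The brass pad is near (214,164), the watch (322,180), the stopper (326,238) and the mirror (392,180). The lever points to the right, which is world -y.

```bash
cat > h.py <<'E'
import cv2,numpy as np
from rig import viewer,telemetry
from scipy.spatial.transform import Rotation as R
def KDE(n):
    c=viewer.camera_info(n);f=192/np.tan(np.radians(c["fovy"]/2))
    return np.array([[f,0,c["cx"]],[0,f,c["cy"]],[0,0,1]]),np.array(c["D"]),np.array(c["extrinsics"])
def onplane(n,px,z):
    K,D,E=KDE(n);p=cv2.undistortPoints(np.float64(px).reshape(-1,1,2),K,D)[:,0]
    d=np.c_[p,np.ones(len(p))]@E[:3,:3];o=-E[:3,:3].T@E[:3,3]
    return o+d*((z-o[2])/d[:,2])[:,None]
def proj(n,P):
    K,D,E=KDE(n);return cv2.projectPoints(np.float64(P).reshape(-1,1,3),E[:3,:3],E[:3,3],K,D)[0][:,0]
E
python3 - <<'E'
from h import *
for n,(x0,y0,x1,y1) in dict(top=(80,95,240,210),scene=(215,215,350,360)).items():
    im=cv2.imread(f"pics/{n}0.png");h=cv2.cvtColor(im,cv2.COLOR_BGR2HSV)
    m=cv2.inRange(h,(5,60,90),(35,255,255));k=np.zeros_like(m);k[y0:y1,x0:x1]=255;m&=k
    lid=cv2.morphologyEx(m,cv2.MORPH_OPEN,np.ones((35,35)) if n=="top" else np.ones((25,25)))
    cv2.imwrite(f"pics/m_{n}.png",m)
    if n=="top":
        c=max(cv2.findContours(m,0,2)[0],key=cv2.contourArea)
        big=np.zeros_like(m);cv2.drawContours(big,[c],-1,255,-1)
        big[:,172:]=0
        c=max(cv2.findContours(big,0,2)[0],key=cv2.contourArea)
        r=cv2.minAreaRect(c);b=cv2.boxPoints(r);print("lid",b.round(1))
        P=onplane(n,b,.157);print(P.round(4),"centre",P.mean(0),[np.linalg.norm(P[i]-P[i-1]) for i in range(4)])
        ys,xs=np.nonzero(m[:,203:228]);xs+=203;print("pad px",xs.min(),xs.max(),ys.min(),ys.max())
        pad=np.float32(np.c_[xs,ys]);rr=cv2.minAreaRect(pad);bb=cv2.boxPoints(rr);print("pad",bb.round(1),onplane(n,bb,.063).round(4),onplane(n,[rr[0]],.063))
        print("cam",onplane(n,[[256,193]],0),-KDE(n)[2][:3,:3].T@KDE(n)[2][:3,3])
v=[cv2.resize(cv2.imread("pics/top0.png")[95:210,80:240],None,fx=5,fy=5,interpolation=0)]
cv2.imwrite("pics/crop.png",v[0])
E
```

```text
lid [[ 87.3 194.8]
 [ 95.2 103.6]
 [166.6 109.7]
 [158.8 200.9]]
[[0.5918 0.3123 0.157 ]
 [0.8055 0.2982 0.157 ]
 [0.7897 0.1304 0.157 ]
 [0.5768 0.1467 0.157 ]] centre [0.6909611  0.22190521 0.157     ] [np.float64(0.16627020137122103), np.float64(0.21417316859006105), np.float64(0.16853274944434105), np.float64(0.21358973696758488)]
pad px 203 224 152 175
pad [[201.9 173.8]
 [203.6 150.6]
 [224.2 152.2]
 [222.4 175.3]] [[0.6494 0.0619 0.063 ]
 [0.7092 0.0576 0.063 ]
 [0.7048 0.0046 0.063 ]
 [0.645  0.0091 0.063 ]] [[0.67705735 0.0332999  0.063     ]]
cam [[ 0.6028024  -0.07615423  0.        ]] [ 0.54516315 -0.08427573  1.01448423]
```

View pics/crop.png

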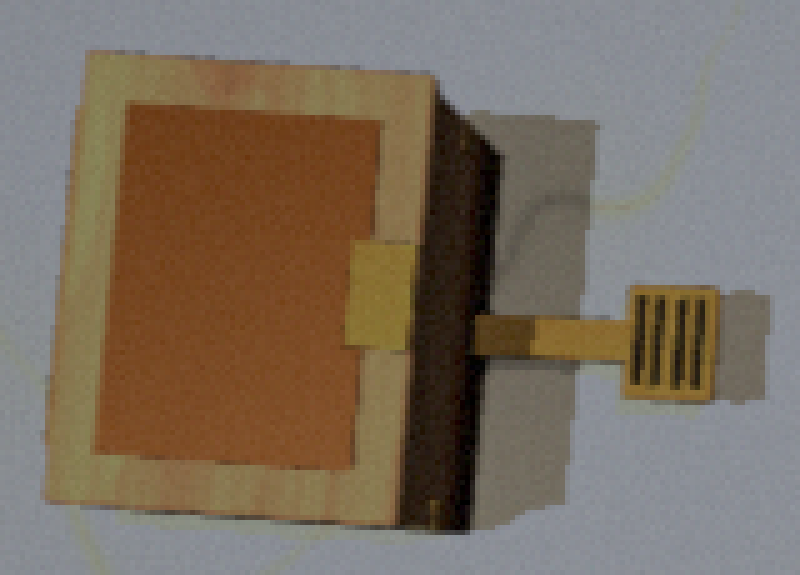

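The crop confirms that the lever arm leaves the middle of the box's lever side. The pad centre comes out near world (0.677, 0.032), with the box x axis at a yaw of about 86°.

```bash
cat >> h.py <<'E'
def go(px,py,pz,yawdeg,frac=1):
    s=telemetry.state();C=R.from_rotvec(s["tcp_rot"]);T=R.from_euler('z',yawdeg,degrees=True)*R.from_euler('x',180,degrees=True)
    d=C.inv().apply(np.array([px,py,pz])-s["position"])/.3;w=np.degrees((C.inv()*T).as_rotvec())/30
    print(np.round(s["t"],2),"pos",np.round(s["position"],4),"F",np.round(s["force"],2),"w",round(s["grip_width"],4),"q",np.round(s["joints"],2),"\n d",np.round(d*frac,4),"turn",np.round(w*frac,4),"toolx yaw",np.degrees(np.arctan2(*C.as_matrix()[[1,0],0])))
E
python3 -c "
from h import *
go(.677,.032,.15,85.7,1/3)"
```

```text
0.1 pos [ 0.198  -0.5392  0.2305] F [-0.54  0.27 -0.71] w 0.0854 q [-1.33  0.38  0.08  1.27 -0.    1.46] 
 d [ 0.7183 -0.4122  0.0903] turn [-0.001  -0.0008 -0.7283] toolx yaw 20.155467647952182
```

>>> apply_moves(deltas=[[0.05, -0.03, 0, 0, 0, -0.05], [0.15, -0.09, 0, 0, 0, -0.15], [0.26, -0.15, 0, 0, 0, -0.26], [0.37, -0.21, 0, 0, 0, -0.37], [0.48, -0.27, 0, 0, 0, -0.48], [0.59, -0.34, 0, 0, 0, -0.59], [0.68, -0.39, 0, 0, 0, -0.68], [0.72, -0.41, 0, 0, 0, -0.73]], grip=0)

```text
t: 0.9
position: [0.3598, -0.3467, 0.2312]
tcp_rot: [-2.928, -1.135, -0.001]
force: [-0.4, -1.2, -0.4]
grip_width: 0.0005
finger_force: 0.0
```

```bash
python3 -c "
from h import *
go(.677,.032,.15,85.7,1/2)"
```

```text
0.9 pos [ 0.3598 -0.3467  0.2312] F [-0.35 -1.21 -0.38] w 0.0005 q [-0.89  0.23 -0.13  1.22  0.    1.51] 
 d [ 0.8158 -0.1099  0.1361] turn [-5.000e-04 -1.100e-03 -7.222e-01] toolx yaw 42.36847394165693
```

>>> apply_moves(deltas=[[0.06, -0.01, 0, 0, 0, -0.05], [0.17, -0.02, 0, 0, 0, -0.15], [0.29, -0.04, 0, 0, 0, -0.26], [0.41, -0.06, 0, 0, 0, -0.37], [0.54, -0.07, 0, 0, 0, -0.48], [0.67, -0.09, 0, 0, 0, -0.59], [0.77, -0.1, 0, 0, 0, -0.68], [0.81, -0.11, 0, 0, 0, -0.72]])

```text
t: 1.7
position: [0.5181, -0.1607, 0.231]
tcp_rot: [-2.666, -1.662, -0.0]
force: [-0.3, 0.2, -0.4]
grip_width: -0.0
finger_force: 0.0
```

```bash
python3 -c "
from h import *
go(.677,.032,.15,85.7,1)"
```

```text
1.7 pos [ 0.5181 -0.1607  0.231 ] F [-0.26  0.21 -0.42] w -0.0 q [-0.42  0.31 -0.02  1.24  0.    1.61] 
 d [0.8098 0.1931 0.27  ] turn [-0.000e+00 -5.000e-04 -7.268e-01] toolx yaw 63.89695146900122
```

>>> apply_moves(deltas=[[0.06, 0.01, 0.01, 0, 0, -0.05], [0.17, 0.04, 0.04, 0, 0, -0.15], [0.29, 0.07, 0.08, 0, 0, -0.26], [0.41, 0.1, 0.12, 0, 0, -0.37], [0.54, 0.13, 0.17, 0, 0, -0.48], [0.67, 0.16, 0.22, 0, 0, -0.59], [0.77, 0.18, 0.26, 0, 0, -0.68], [0.81, 0.193, 0.27, 0, 0, -0.727]])

```text
t: 2.5
position: [0.6763, 0.0311, 0.1478]
tcp_rot: [-2.302, -2.134, 0.004]
force: [-0.3, -0.6, 0.1]
grip_width: 0.0002
finger_force: 0.0
```

```bash
python3 -c "
from h import *
go(.677,.032,.07,85.7,1)
ims=[cv2.cvtColor(viewer.camera(n),cv2.COLOR_RGB2BGR) for n in('top','scene')]
cv2.imwrite('pics/near.png',np.hstack([cv2.resize(ims[0][90:240,80:280],None,fx=2,fy=2),cv2.resize(ims[1][200:350,180:380],None,fx=2,fy=2)]))
"
```

```text
2.5 pos [0.6763 0.0311 0.1478] F [-0.33 -0.63  0.13] w 0.0002 q [-0.05  0.62  0.26  1.21 -0.    1.6 ] 
 d [0.0032 0.0029 0.2595] turn [-0.0063  0.0002 -0.0017] toolx yaw 85.64794345942867
```

View pics/near.png

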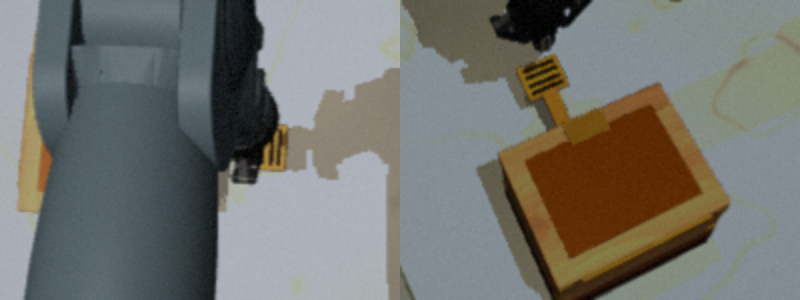

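The near views show the shut fingers above the pad. They also show the forearm covering the box in the top view (crop columns 30–215), so the dice would be hidden. I'll tilt the tool so the arm leans away from the box.

>>> apply_moves(deltas=[[0, 0, 0, 0, 0.08, 0], [0, 0, 0, 0, 0.22, 0], [0, 0, 0, 0, 0.38, 0], [0, 0, 0, 0, 0.54, 0], [0, 0, 0, 0, 0.7, 0], [0, 0, 0, 0, 0.85, 0], [0, 0, 0, 0, 0.95, 0], [0, 0, 0, 0, 1, 0]])

```text
t: 3.4
position: [0.676, 0.0263, 0.1508]
tcp_rot: [-2.014, -1.852, -0.539]
force: [-1.1, -0.2, 0.2]
grip_width: 0.0
finger_force: 0.0
```

```bash
python3 -c "
from h import *
go(.677,.041,.09,85.7,1)
ims=[cv2.cvtColor(viewer.camera(n),cv2.COLOR_RGB2BGR) for n in('top','scene')]
cv2.imwrite('pics/tilt.png',np.hstack([cv2.resize(ims[0][40:290,60:310],None,fx=1.5,fy=1.5),cv2.resize(ims[1][130:380,150:400],None,fx=1.5,fy=1.5)]))
"
```

```text
3.4 pos [0.676  0.0263 0.1508] F [-1.14 -0.15  0.17] w 0.0 q [-0.29  0.67  0.24  1.26  0.51  1.34] 
 d [-0.0589 -0.0005  0.2001] turn [ 0.0036 -1.0001 -0.0159] toolx yaw 85.2066123405601
```

View pics/tilt.png

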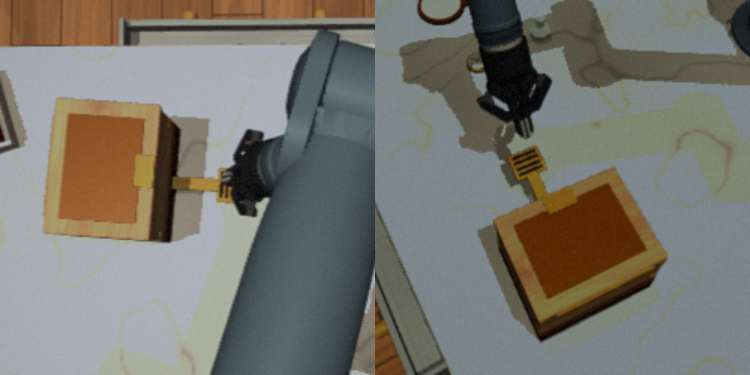

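The tilted arm now leaves the whole box clear in the top view, with the lid at crop (45–180, 97–242) and the arm to its right. The fingertips are just above the pad.

```bash
cat >> h.py <<'E'
def lin(*P):
    s=telemetry.state();C=R.from_rotvec(s["tcp_rot"])
    print(np.round(s["t"],2),"pos",np.round(s["position"],4),"F",np.round(s["force"],2))
    for p in P: print(p,np.round(C.inv().apply(np.array(p)-s["position"])/.3,4))
    print("per mm down",np.round(C.inv().apply([0,0,-.001])/.3,5))
E
python3 -c "
from h import *
lin((.677,.041,.08))"
```

```text
3.5 pos [0.6761 0.0272 0.1504] F [ 0.88  0.31 -0.45]
(0.677, 0.041, 0.08) [-0.0773 -0.0006  0.2264]
per mm down [-0.00166  0.       0.00289]
```

>>> apply_moves(deltas=[[-0.005, 0, 0.015, 0, 0, 0], [-0.017, 0, 0.05, 0, 0, 0], [-0.031, 0, 0.09, 0, 0, 0], [-0.045, 0, 0.13, 0, 0, 0], [-0.058, 0, 0.17, 0, 0, 0], [-0.07, 0, 0.205, 0, 0, 0], [-0.077, 0, 0.226, 0, 0, 0], [-0.077, 0, 0.226, 0, 0, 0]])

```text
t: 4.3
position: [0.6767, 0.0438, 0.0785]
tcp_rot: [-2.009, -1.855, -0.536]
force: [-0.5, 0.6, 0.0]
grip_width: -0.0002
finger_force: 0.0
```

```bash
python3 -c "
from h import *
lin((.677,.041,.08))
ims=[cv2.cvtColor(viewer.camera(n),cv2.COLOR_RGB2BGR) for n in('top','scene')]
cv2.imwrite('pics/c.png',np.hstack([cv2.resize(ims[0][120:200,170:270],None,fx=4,fy=4),cv2.resize(ims[1][200:280,210:310],None,fx=4,fy=4)]))
"
```

```text
4.3 pos [0.6767 0.0438 0.0785] F [-0.5   0.61  0.01]
(0.677, 0.041, 0.08) [-0.0055  0.0016 -0.0088]
per mm down [-1.67e-03  1.00e-05  2.89e-03]
```

View pics/c.png

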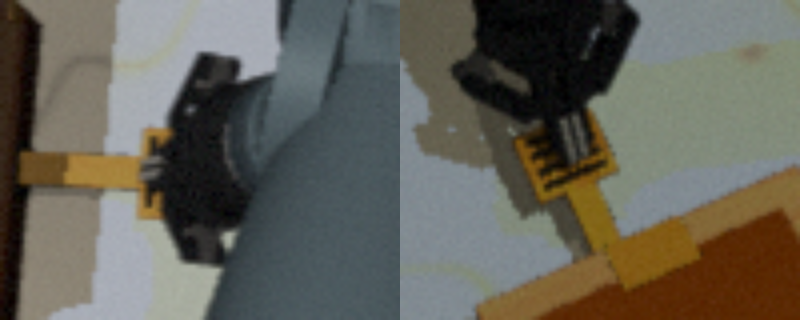

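The fingertips sit over the pad, slightly box-ward of its centre. The tip is at about (150,165) in the top crop and (578,160) in the scene crop. I'll shift 3 mm outward while going down to contact.

>>> apply_moves(deltas=[[-0.004, 0, 0.003, 0, 0, 0], [-0.009, 0, 0.008, 0, 0, 0], [-0.014, 0, 0.014, 0, 0, 0], [-0.019, 0, 0.02, 0, 0, 0], [-0.023, 0, 0.025, 0, 0, 0], [-0.027, 0, 0.03, 0, 0, 0], [-0.03, 0, 0.033, 0, 0, 0], [-0.032, 0, 0.0355, 0, 0, 0]])

```text
t: 5.2
position: [0.6775, 0.0404, 0.0664]
tcp_rot: [-2.009, -1.856, -0.539]
force: [-2.1, -0.1, 5.2]
grip_width: -0.0001
finger_force: 2.8
```

>>> apply_moves(deltas=[[-0.003, 0, 0.005, 0, 0, 0], [-0.007, 0, 0.012, 0, 0, 0], [-0.0115, 0, 0.02, 0, 0, 0], [-0.0165, 0, 0.0285, 0, 0, 0], [-0.0215, 0, 0.037, 0, 0, 0], [-0.026, 0, 0.045, 0, 0, 0], [-0.0305, 0, 0.053, 0, 0, 0], [-0.0345, 0, 0.06, 0, 0, 0]])

```text
t: 6.0
position: [0.6782, 0.0389, 0.0465]
tcp_rot: [-2.012, -1.858, -0.539]
force: [-1.7, -4.9, 7.3]
grip_width: -0.0001
finger_force: 3.4
```

>>> apply_moves(deltas=[[-0.004, 0, 0.007, 0, 0, 0], [-0.008, 0, 0.0135, 0, 0, 0], [-0.0115, 0, 0.02, 0, 0, 0], [-0.015, 0, 0.026, 0, 0, 0], [-0.018, 0, 0.031, 0, 0, 0], [-0.021, 0, 0.036, 0, 0, 0], [-0.023, 0, 0.04, 0, 0, 0], [-0.025, 0, 0.043, 0, 0, 0]])

```text
t: 6.8
position: [0.6781, 0.0401, 0.0305]
tcp_rot: [-2.01, -1.858, -0.54]
force: [0.5, -3.7, 2.8]
grip_width: 0.0
finger_force: 1.8
```

>>> apply_moves(deltas=[[-0.001, 0, 0.002, 0, 0, 0], [-0.002, 0, 0.004, 0, 0, 0], [-0.0035, 0, 0.006, 0, 0, 0], [-0.0045, 0, 0.008, 0, 0, 0], [-0.006, 0, 0.01, 0, 0, 0], [-0.007, 0, 0.012, 0, 0, 0], [-0.007, 0, 0.012, 0, 0, 0], [-0.007, 0, 0.012, 0, 0, 0]])

```text
t: 7.6
position: [0.6777, 0.0407, 0.0266]
tcp_rot: [-2.009, -1.857, -0.54]
force: [1.5, 0.0, 4.8]
grip_width: -0.0001
finger_force: 2.5
```

```bash
python3 -c "
from h import *
lin()
ims=[cv2.cvtColor(viewer.camera(n),cv2.COLOR_RGB2BGR) for n in('top','scene')]
cv2.imwrite('pics/open.png',np.hstack([cv2.resize(ims[0][80:230,70:270],None,fx=2,fy=2),cv2.resize(ims[1][180:330,180:380],None,fx=2,fy=2)]))
lin()"
```

```text
7.6 pos [0.6777 0.0407 0.0266] F [1.49 0.04 4.82]
per mm down [-0.00167 -0.       0.00289]
7.7 pos [0.6777 0.0407 0.0266] F [2.22 0.41 5.78]
per mm down [-0.00167 -0.       0.00289]
```

View pics/open.png

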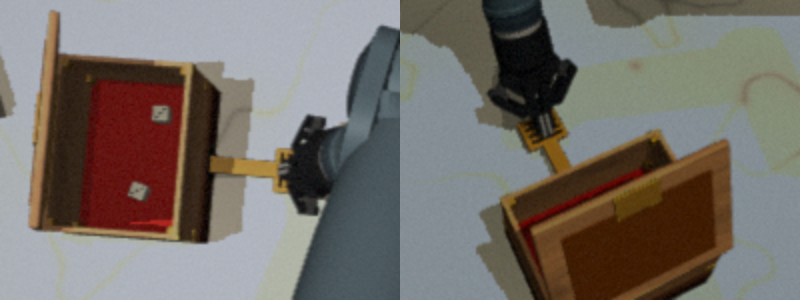

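The lid is up, and both dice show clearly on the red floor at crop (161,114) and (138,190), with nothing in the way. I'll press 2 mm more to confirm the lever is at its stop.

>>> apply_moves(deltas=[[-0.001, 0, 0.0015, 0, 0, 0], [-0.0017, 0, 0.003, 0, 0, 0], [-0.0025, 0, 0.0043, 0, 0, 0], [-0.0033, 0, 0.0058, 0, 0, 0], [-0.0033, 0, 0.0058, 0, 0, 0], [-0.0033, 0, 0.0058, 0, 0, 0], [-0.0033, 0, 0.0058, 0, 0, 0], [-0.0033, 0, 0.0058, 0, 0, 0]])

```text
t: 8.5
position: [0.6779, 0.0407, 0.0263]
tcp_rot: [-2.009, -1.856, -0.542]
force: [-1.9, -2.4, 13.1]
grip_width: -0.0
finger_force: 6.6
```

The travel stopped and the force rose, so the lever is at its stop. It has been fully open since about t=7.3. Holding.

>>> apply_moves(deltas=[[0, 0, 0, 0, 0, 0], [0, 0, 0, 0, 0, 0], [0, 0, 0, 0, 0, 0], [0, 0, 0, 0, 0, 0], [0, 0, 0, 0, 0, 0], [0, 0, 0, 0, 0, 0], [0, 0, 0, 0, 0, 0], [0, 0, 0, 0, 0, 0]])

```text
t: 9.3
position: [0.6779, 0.0408, 0.0263]
tcp_rot: [-2.009, -1.856, -0.542]
force: [-1.6, -2.6, 12.5]
grip_width: -0.0001
finger_force: 6.6
```

>>> apply_moves(deltas=[[0.0015, 0, -0.0025, 0, 0, 0], [0.003, 0, -0.005, 0, 0, 0], [0.005, 0, -0.0085, 0, 0, 0], [0.007, 0, -0.012, 0, 0, 0], [0.009, 0, -0.0155, 0, 0, 0], [0.011, 0, -0.019, 0, 0, 0], [0.013, 0, -0.0225, 0, 0, 0], [0.015, 0, -0.026, 0, 0, 0]])

```text
t: 10.1
position: [0.6768, 0.0401, 0.033]
tcp_rot: [-2.01, -1.856, -0.537]
force: [-1.2, -2.1, 3.0]
grip_width: -0.0
finger_force: 1.4
```

>>> apply_moves(deltas=[[0.002, 0, -0.0035, 0, 0, 0], [0.004, 0, -0.007, 0, 0, 0], [0.006, 0, -0.0105, 0, 0, 0], [0.008, 0, -0.014, 0, 0, 0], [0.01, 0, -0.0175, 0, 0, 0], [0.012, 0, -0.021, 0, 0, 0], [0.014, 0, -0.0245, 0, 0, 0], [0.016, 0, -0.028, 0, 0, 0]])

```text
t: 10.9
position: [0.6773, 0.0403, 0.043]
tcp_rot: [-2.01, -1.856, -0.538]
force: [-3.5, -2.6, 4.4]
grip_width: 0.0002
finger_force: 2.3
```

>>> apply_moves(deltas=[[0.002, 0, -0.0035, 0, 0, 0], [0.004, 0, -0.007, 0, 0, 0], [0.006, 0, -0.0105, 0, 0, 0], [0.008, 0, -0.014, 0, 0, 0], [0.01, 0, -0.0175, 0, 0, 0], [0.012, 0, -0.021, 0, 0, 0], [0.014, 0, -0.0245, 0, 0, 0], [0.016, 0, -0.028, 0, 0, 0]])

```text
t: 11.7
position: [0.6773, 0.041, 0.053]
tcp_rot: [-2.008, -1.856, -0.54]
force: [-4.1, 0.6, 5.4]
grip_width: -0.0001
finger_force: 2.8
```

>>> apply_moves(deltas=[[0.002, 0, -0.0035, 0, 0, 0], [0.004, 0, -0.0065, 0, 0, 0], [0.0055, 0, -0.0095, 0, 0, 0], [0.007, 0, -0.0125, 0, 0, 0], [0.009, 0, -0.0155, 0, 0, 0], [0.0105, 0, -0.018, 0, 0, 0], [0.012, 0, -0.0205, 0, 0, 0], [0.013, 0, -0.0225, 0, 0, 0]])

```text
t: 12.5
position: [0.6774, 0.0422, 0.0611]
tcp_rot: [-2.006, -1.855, -0.542]
force: [-3.8, 3.4, 5.6]
grip_width: 0.0001
finger_force: 3.2
```

>>> apply_moves(deltas=[[0.001, 0, -0.0017, 0, 0, 0], [0.002, 0, -0.0035, 0, 0, 0], [0.003, 0, -0.0052, 0, 0, 0], [0.004, 0, -0.007, 0, 0, 0], [0.005, 0, -0.0087, 0, 0, 0], [0.006, 0, -0.0104, 0, 0, 0], [0.007, 0, -0.012, 0, 0, 0], [0.008, 0, -0.0139, 0, 0, 0]])

```text
t: 13.3
position: [0.6774, 0.043, 0.066]
tcp_rot: [-2.005, -1.855, -0.543]
force: [0.0, 4.0, 3.6]
grip_width: 0.0002
finger_force: 2.0
```

>>> apply_moves(deltas=[[0.001, 0, -0.0017, 0, 0, 0], [0.002, 0, -0.0035, 0, 0, 0], [0.003, 0, -0.0052, 0, 0, 0], [0.004, 0, -0.007, 0, 0, 0], [0.005, 0, -0.0087, 0, 0, 0], [0.006, 0, -0.0104, 0, 0, 0], [0.007, 0, -0.012, 0, 0, 0], [0.008, 0, -0.0139, 0, 0, 0]])

```text
t: 14.1
position: [0.6774, 0.04, 0.0698]
tcp_rot: [-2.01, -1.857, -0.538]
force: [0.2, 0.3, -0.6]
grip_width: 0.0004
finger_force: 0.0
```

Contact has ended smoothly. I'll back straight up and then check.

>>> apply_moves(deltas=[[0.004, 0, -0.007, 0, 0, 0], [0.012, 0, -0.02, 0, 0, 0], [0.025, 0, -0.043, 0, 0, 0], [0.045, 0, -0.078, 0, 0, 0], [0.065, 0, -0.113, 0, 0, 0], [0.085, 0, -0.147, 0, 0, 0], [0.098, 0, -0.17, 0, 0, 0], [0.1, 0, -0.173, 0, 0, 0]])

```text
t: 14.9
position: [0.6784, 0.04, 0.1318]
tcp_rot: [-2.01, -1.859, -0.541]
force: [0.7, 0.8, -0.5]
grip_width: 0.0
finger_force: 0.0
```

```bash
python3 -c "
from h import *
lin()
ims=[cv2.cvtColor(viewer.camera(n),cv2.COLOR_RGB2BGR) for n in('top','scene')]
cv2.imwrite('pics/end.png',np.hstack([ims[0][90:290,60:430],ims[1][110:310,150:400]]))
a=cv2.imread('pics/scene0.png')
d=cv2.absdiff(a,ims[1]).max(2)[240:360,225:350];print('scene box diff px',(d>50).sum())
b=cv2.absdiff(cv2.imread('pics/top0.png'),ims[0]).max(2)[95:210,80:190];print('top box diff px',(b>50).sum())"
```

```text
14.9 pos [0.6784 0.04   0.1318] F [ 0.72  0.84 -0.51]
per mm down [-1.67e-03 -1.00e-05  2.89e-03]
scene box diff px 0
top box diff px 0
```

View pics/end.png

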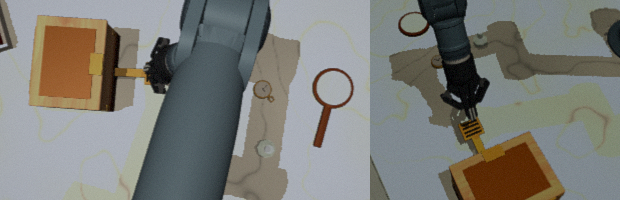

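The lid is shut, and the box looks the same as at the start (no differing pixels). The watch (263,90), stopper (265,148) and mirror (333,88) are where they were, and the robot touches nothing.

```bash
python3 -c "
from rig import workorder
print(workorder.hand_in())"
```

```text
the job is handed in; nothing more can be done
None
```

I opened the lid fully by the lever, held it about 2.4 s with both dice in clear view of the overhead camera, then eased it shut without touching the lid or moving anything else, and handed the job in.

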